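Clock the piston and hold the tilting table at 25 degrees

TASK

The piston standing in the round nest of the black tilting table is to be machined at an angle: turn it in its nest until the notch in its crown faces the white index line on the nest, and let go of it. Then take the tilting plate by its steel bar handle, raise it to 25 degrees (within a couple of degrees) and finish while holding it there: it has no stay and falls shut if released, so the program ends with the gripper still keeping the plate up and motionless, the piston seated and its notch still on the line. Leave the other things on the machine table where they are.

Things in the scene. Friction and masses are not known exactly. Their poses are not given: they have to be found in the camera images.
- tilt_base: black base of the tilting table, 220 x 150 mm slab 15 mm thick, bolted down (it does not move in a run). Origin on the machine table's surface, straight below the nest's axis when the plate is down. Its x axis points from the bar handle to the hinge, z up. At its y = +96 mm side stands a thin black quadrant, 3 mm thick, with white ticks every 5 degrees (0 to 35), radius 205 mm about the hinge, its top 180 mm above the machine table.
- tilt (a joint): angle of the tilting plate in rad: 0 lying level on its rests, growing as the handle end is raised (25 degrees = 0.436). Free hinge, no stay: the plate falls shut under its weight. With nest and piston it takes about 4 to 5 N upward at the bar to carry it.
- tilt_hinge (a point): middle of the hinge line, 120 mm along tilt_base's x from its origin and 55 mm above the machine table. The hinge runs along tilt_base's y; the point's frame turns with the plate (level: same axes as tilt_base). The plate is 200 x 160 x 10 mm, black, its mid-plane passes through the hinge line, its top 60 mm above the machine table when level.
- bar_mid (a point): middle of the plate's bar handle: a round steel bar 12 mm in diameter and 110 mm long, parallel to the hinge, 270 mm from it, level with it when the plate is down (55 mm above the machine table, nothing beneath). Two 10 mm arms at its ends join it to the plate; between bar and plate edge is a clear gap of 64 mm. Axes as tilt_hinge: y runs along the bar.
- nest_mark (a point): white index line with a small steel pointer on the nest's rim, on the side of the hinge; this point lies 45 mm from the nest's axis, at the height of the rim, and is fixed to the plate with the axes of tilt_hinge (its x points away from the nest's axis). The nest is a dark steel ring on the plate, 76 mm outside, 58 mm inside, 16 mm high, its axis 120 mm from the hinge line.
- piston: aluminium piston, 56 mm in diameter, 56 mm tall, about 200 g, standing loosely in the nest (16 mm of it below the rim, 40 mm above; 1 mm of play all round; it turns freely when gripped). Origin at the centre of its underside, z up along its axis, x towards the notch.
- piston_notch (a point): the notch, 14 mm wide, 10 mm inwards and 6 mm deep, cut into the rim of the piston's crown; this point lies on the notch's middle, 23 mm from the piston's axis, at the height of the crown. When clocked it lies between the axis and the index line, at y = 0 of nest_mark's frame.
- spare_piston: bystander: smaller aluminium piston without a notch, 44 mm in diameter, 42 mm tall, standing on the machine table left of the tilting table. Origin at the centre of its underside.
- step_block: bystander: steel step block, 60 x 30 x 36 mm, right of the tilting table. Origin under its middle.
- cutter: bystander: steel cutter holder, 40 mm in diameter, 85 mm tall, standing right of the tilting table. Origin at the centre of its underside.
- wrench: bystander: open spanner, 200 mm long, lying flat at the right. Origin under its middle.
- hammer: bystander: hammer, 260 mm long, lying at the left. Origin under the middle of its length.
Things that resemble listed ones, but are neither listed nor needed, are in the scene too. What is shaped like the piston but blue is not meant.

How it is judged:
On the way:
1. the piston's notch faces the index line, the piston is seated in the nest and let go, the plate still down (y of piston_notch in the frame of nest_mark between -0.004 and 0.004 m and x of piston_notch in the frame of nest_mark between -0.029 and -0.016 m and z of piston_notch in the frame of nest_mark between 0.036 and 0.044 m and contact force between the fingers and piston below 0.3 N and value of joint tilt below 0.04 rad), for 0.2 s.
At the end, for the whole second after the job is handed in: The plate stands at 25 degrees (within 2.5 degrees), still, carried by the fingers on its bar handle (contact force over 1.5 N); the piston is untouched and seated in the nest with its notch within 4 mm (about 10 degrees) of the index line (y of piston_notch in the frame of nest_mark between -0.004 and 0.004 m and x of piston_notch in the frame of nest_mark between -0.029 and -0.016 m and z of piston_notch in the frame of nest_mark between 0.036 and 0.044 m and value of joint tilt between 0.391332 and 0.481332 rad and velocity of joint tilt between -0.05 and 0.05 rad/s and contact force between the fingers and tilt above 1.5 N and distance between the grasp point and bar_mid below 0.07 m and contact force between each of the arm, the fingers and piston below 0.3 N); the arm keeps its last pose, push and grip.
It fails at once if a bystander is pushed more than 25 mm from its place (distance of any of spare_piston, step_block, cutter, wrench, hammer from where it was at the start of the episode above 0.025 m).
It also fails if it takes over 51 s, if anything falls off the work surface, if the arm or the gripper's body presses on something with over 40 N, if the wrist force passes 120 N, or if a joint passes its speed limit or range.

ROBOT

A 6-joint arm with a two-finger parallel gripper is mounted at the origin on the work surface. World frame = base frame: x ahead of the robot, y to its left, z up, the work surface at z = 0. Lengths are in m, angles in rad, forces in N, time in s.
With the tool pointing down it reaches from about 0.35 to 0.8 m from the base axis. Payload 7.3 kg.
Tool frame: the origin (TCP) lies on the centre line of the jaws, within the pads' length; the fingertips stand 8 mm ahead of it and the grasp point (between the pads) lies 11 mm behind it; z points along the fingers, y is the line along which they close (so a half turn about z gives the same grasp; the last joint's range is limited). The gripper opens to 85 mm and grips with 20 to 120 N. Pads are 22 mm wide; open, the fingers measure 114 mm over their backs; the gripper's body (76 mm by 85 mm) begins 54 mm behind the grasp point. The pads swing forward as they close: fully open they stand 13 mm farther back than shut.
Start: joints at [1.056, 0.342, 1.524, -0, 1.275, -0.146], TCP at [0.189, 0.49, 0.204] pointing down, gripper open.
Joint ranges: [-2.53, 2.53], [-0.77, 2.02], [0.04, 2.7], [-1, 4.14], [0.28, 2.66], [-3.11, 3.11]. Speed limits (rad/s): [2.57, 2.57, 3.14, 3.14, 3.14, 3.14].

INTERFACE

Orientations are given as a unit quaternion [w, x, y, z].
In Python, from rig import monitor, camera, calibration, sign_off gives the robot as it stands.
- The arm moves only by the tool move_arm, never from a script. Its argument "commands" is a list of rows, each an object with "hand": the closure, from -1 (fully open) to 1 (shut), so that 0 is half open; "xyz": the shift along the world's x, y, z normalised to -1 to 1, where 1 is 50 cm, a list of three; "roll": the turn about the world's z normalised to -1 to 1, where 1 is 0.5 rad. In form: [{"hand": hand, "xyz": [x, y, z], "roll": roll}, ...]. A call has 1 to 8 rows; each row shifts and turns the commanded pose from where the row before left it; what a row does not reach is not made up. A row lasts 1/12 s, in which the tool goes at most 41.7 mm and 7.16 degrees, less where a joint would pass 70% of its speed; a pose out of reach is approached as far as the arm can. A call with a number of a shift or a turn outside -1 to 1 is refused whole. A call with a gripper value outside its range is refused whole. The fingers move at their own pace and stop on an object; "newtons" is the grip in N (left out, the last holds). Time passes only in rows, so rows that do not move let the fingers close. It gives the time, the measured TCP pose, the force, the opening and the grip force at its end, in the units of the state.
- monitor.get_state(): the state, without advancing time (a new reading comes with each control period).
- camera(name): name is "side" or "top" or "wrist"; returns the picture (400x640x3 uint8, blue, green, red); there is no depth.
- calibration(name): a dict with "K" (3x3 intrinsics, pixels), "R" (3x3) and "t" (3): a world point X has camera coordinates R X + t. Camera axes: x right, y down, z forward; pixel columns grow to the right and rows downward; lengths in m; the calibration is good to about 2 mm. A picture is of the moment at which its call begins: read the wrist's pose just before it. calibration takes no time and is no camera call; for the wrist camera it gives the pose at the moment of the call.
- sign_off(): hands the job in; it is judged then, once.
The state is a dict: "time": time; "qpos": joint angles; "joint_vel": joint speeds; "tau": joint torques, N m; "tcp_pos": TCP position; "tcp_rot": TCP orientation; "force": force on the tool from outside, world axes, zero at the start; "wrist_torque": the same for the moment, N m; "finger_gap": finger opening in m; "grip_force": force on a finger pad.
Only numpy, scipy, OpenCV 4.12 (cv2) and the standard library are available. Lean on these libraries where they do the work, as an engineer would, in place of code of your own. Each camera call takes 0.05 s, during which the arm holds its last target. There are 200 camera calls.

## Working session

There is one attempt and no reset: what is moved stays moved. The work goes in short steps, Python scripts to look and compute and a tool call to move; the robot and the scene stay as the last step left them, time stands still between calls to the robot, and variables do not carry over. Pictures are saved under pics/ and viewed, at most 10 in all, crops included, and the job is handed in when it is done.

Besides the shell and the picture viewer there is one more tool, called after "Call:" in YAML: its name, and indented under it one key for each argument. move_arm: Moves the arm, as the interface text tells. Its arguments: {"type":"object","properties":{"commands":{"type":"array","items":{"type":"object","properties":{"hand":{"type":"number"},"xyz":{"type":"array","items":{"type":"number"}},"roll":{"type":"number"}}}},"newtons":{"type":"number"}},"required":["commands"]}

```bash
mkdir -p pics
python3 - <<'E'
from rig import monitor,camera,calibration
import cv2,numpy as np
s=monitor.get_state();print(s)
for n in("top","side"):
    c=calibration(n);print(n,c["K"],c["R"],c["t"])
    cv2.imwrite(f"pics/{n}0.png",camera(n))
E
```

```text
{'time': 0.0, 'qpos': array([ 1.05595249e+00,  3.42751602e-01,  1.52503094e+00,  1.99452502e-05,
        1.27541927e+00, -1.45973850e-01]), 'joint_vel': array([ 1.12085584e-03,  1.76519608e-03, -9.23928742e-04, -2.02164315e-04,
        6.71779252e-05, -1.20343080e-03]), 'tau': array([ 1.41588107e-04, -4.33678508e+01, -2.46015912e+01, -1.55969333e-04,
        7.84452452e-03,  1.25788335e-05]), 'tcp_pos': array([0.18902845, 0.48930065, 0.20340616]), 'tcp_rot': array([-2.70051128e-04,  1.83393942e-01,  9.83039172e-01, -7.57962488e-04]), 'force': array([0.52060095, 0.34855593, 0.01349733]), 'wrist_torque': array([-0.01307987,  0.00505598,  0.0066037 ]), 'grip_force': 0.0, 'finger_gap': 0.08547520140799386}
top [[435.68764653   0.         318.27664037]
 [  0.         435.68764653 203.23916063]
 [  0.           0.           1.        ]] [[-0.02146214 -0.99940499 -0.02700065]
 [-0.98663537  0.02553572 -0.16093036]
 [ 0.16152409  0.02318588 -0.98659636]] [0.02658378 0.61987087 1.22013193]
side [[446.66693241   0.         318.41189031]
 [  0.         446.66693241 200.51577187]
 [  0.           0.           1.        ]] [[ 0.72919037 -0.68417584 -0.01359474]
 [-0.4851812  -0.50288927 -0.7153332 ]
 [ 0.48257704  0.52820999 -0.69865127]] [-0.47123162  0.38902661  1.07548092]
```

View pics/top0.png

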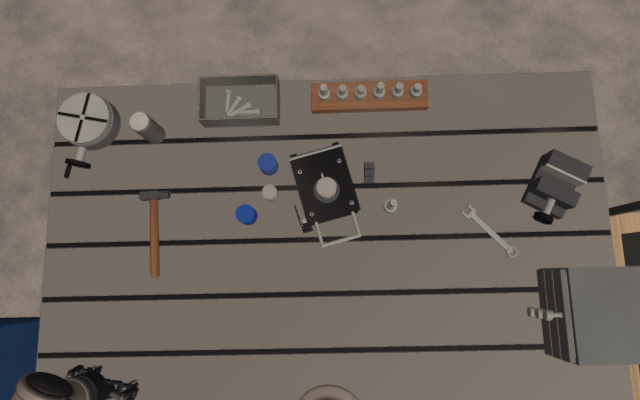

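View pics/side0.png

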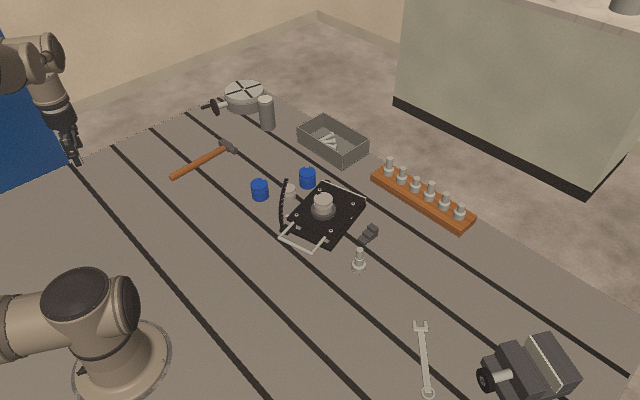

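The top view shows the piston at about (326,188) and the bar from (322,246) to (360,236). The hinge edge runs from (291,157) to (340,145). Next is an enlarged crop with rough positions.

```bash
cat > h.py <<'E'
import cv2,numpy as np
from rig import monitor,camera,calibration
def ray(c,u,v,z):
    d=c["R"].T@np.linalg.inv(c["K"])@[u,v,1]; o=-c["R"].T@c["t"]
    return o+d*(z-o[2])/d[2]
def proj(c,X):
    p=c["K"]@(c["R"]@np.asarray(X)+c["t"]); return p[:2]/p[2]
E
python3 - <<'E'
from h import *
c=calibration("top")
for n,u,v,z in[("crown",326,183,.116),("barL",322,246,.055),("barR",360,236,.055),("hL",291,157,.06),("hR",340,145,.06),("spare",270,192,.042),("cutter",391,203,.08)]:print(n,ray(c,u,v,z).round(3))
a=cv2.imread("pics/top0.png")[130:260,250:410]; b=cv2.imread("pics/side0.png")[150:280,250:410]
cv2.imwrite("pics/crop0.png",np.hstack([cv2.resize(x,None,fx=2.5,fy=4.5 if 0 else 2.5,interpolation=cv2.INTER_CUBIC) for x in(a,b)]))
E
```

```text
crown [ 0.666 -0.012  0.116]
barL [0.495 0.004 0.055]
barR [ 0.521 -0.106  0.055]
hL [0.759 0.089 0.06 ]
hR [ 0.791 -0.056  0.06 ]
spare [0.659 0.154 0.042]
cutter [ 0.611 -0.195  0.08 ]
```

View pics/crop0.png

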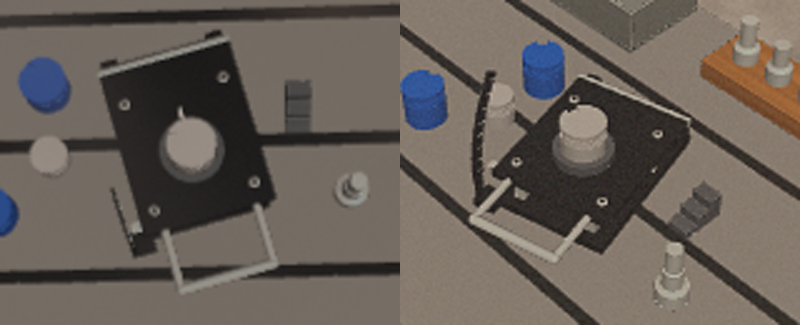

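The crop puts the notch roughly on the +y side of the crown. The bar's yaw is about 13°, and the nest sits near (0.655,-0.016). I'll go above it for a close look.

Call:
move_arm:
  commands:
    - {"hand":-1,"xyz":[0.051,-0.056,0.014],"roll":0}
    - {"hand":-1,"xyz":[0.051,-0.056,0.014],"roll":0}
    - {"hand":-1,"xyz":[0.051,-0.056,0.014],"roll":0}
    - {"hand":-1,"xyz":[0.051,-0.056,0.014],"roll":0}
    - {"hand":-1,"xyz":[0.051,-0.056,0.014],"roll":0}
    - {"hand":-1,"xyz":[0.051,-0.056,0.014],"roll":0}
    - {"hand":-1,"xyz":[0.051,-0.056,0.014],"roll":0}
    - {"hand":-1,"xyz":[0.051,-0.056,0.014],"roll":0}

```text
time: 0.77
tcp_pos: [0.394, 0.2641, 0.2603]
tcp_rot: [-0.0, 0.183, 0.983, -0.0]
force: [0.3, 0.8, 0.4]
finger_gap: 0.0855
grip_force: 0.0
```

Call:
move_arm:
  commands:
    - {"hand":-1,"xyz":[0.051,-0.056,0.014],"roll":0}
    - {"hand":-1,"xyz":[0.051,-0.056,0.014],"roll":0}
    - {"hand":-1,"xyz":[0.051,-0.056,0.014],"roll":0}
    - {"hand":-1,"xyz":[0.051,-0.056,0.014],"roll":0}
    - {"hand":-1,"xyz":[0.051,-0.056,0.014],"roll":0}
    - {"hand":-1,"xyz":[0.051,-0.056,0.014],"roll":0}
    - {"hand":-1,"xyz":[0.04,-0.045,0.0],"roll":0}
    - {"hand":-1,"xyz":[0,0,0],"roll":0}

```text
time: 1.43
tcp_pos: [0.5691, 0.0706, 0.3008]
tcp_rot: [0.0, 0.186, 0.983, -0.001]
force: [-0.3, 0.7, -0.5]
finger_gap: 0.0852
grip_force: 0.0
```

Run:
```python
from h import *
s=monitor.get_state();print(s["time"],s["tcp_pos"],s["tcp_rot"],s["qpos"])
c=calibration("wrist");print(c["R"],c["t"],-c["R"].T@c["t"],c["K"])
cv2.imwrite("pics/w1.png",camera("wrist"))
print(proj(c,[.655,-.016,.116]))
```

```text
1.4333 [0.56905204 0.07062796 0.30080909] [ 2.11481211e-05  1.85815878e-01  9.82584225e-01 -8.36305018e-04] [-0.00915848  0.38353672  1.19863352 -0.00165384  1.55967653 -1.2061318 ]
[[ 0.36598011  0.9306201  -0.00218732]
 [ 0.88577836 -0.34762269  0.30749824]
 [ 0.28540368 -0.11447572 -0.95154614]] [-0.27294975 -0.54934079  0.31689542] [0.49604524 0.09932604 0.46986492] [[311.01446153   0.         322.81736216]
 [  0.         311.01446153 201.7956561 ]
 [  0.           0.           1.        ]]
[284.75446893 258.50535904]
```

View pics/w1.png

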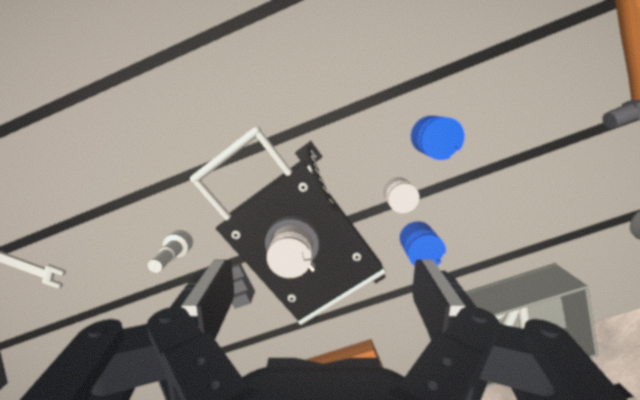

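The wrist view shows the bar corners at about (193,179) and (257,129), the crown at about (289,257) with the notch near (309,257), and the nest and index line around it. I'll zoom in for accurate pixels.

Run:
```python
from h import *
a=cv2.imread("pics/w1.png")
f=lambda x0,y0,w,k:cv2.resize(a[y0:y0+w,x0:x0+w],None,fx=k,fy=k,interpolation=cv2.INTER_CUBIC)
cv2.imwrite("pics/w1c.png",np.hstack([f(185,125,200,2),f(250,210,80,5)]))
```

```text
(no output)
```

View pics/w1c.png

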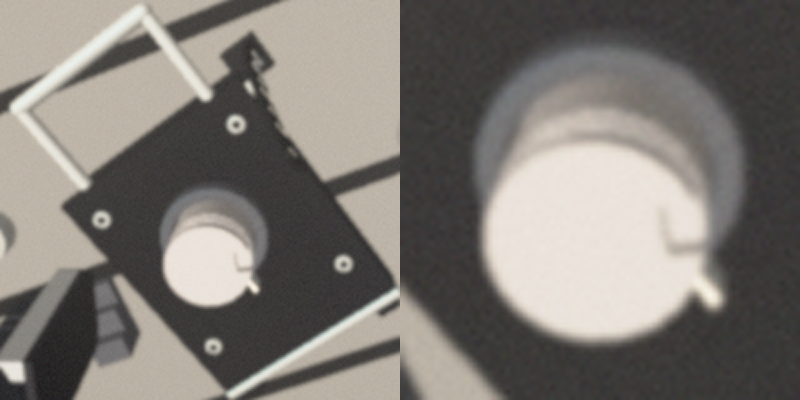

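```bash
cat > w1c.py <<'E'
from h import *
E
python3 - <<'E'
from h import *
c=calibration("wrist")
L=lambda X,Y,z:ray(c,185+(X+.5)/2-.5,125+(Y+.5)/2-.5,z)
R=lambda X,Y,z:ray(c,250+(X-400+.5)/5-.5,210+(Y+.5)/5-.5,z)
b1=L(19,103,.055);b2=L(142,12,.055);m=(b1+b2)/2;d=b2-b1
print("bar",b1,b2,np.linalg.norm(d),m)
h1=L(229,395,.06);h2=L(397,292,.06);dh=h2-h1
print("hinge strip",h1,h2,np.linalg.norm(dh))
for v in(d,dh):print("yaw deg",np.degrees(np.arctan2(-v[0],v[1])))
cc=R(597,240,.116);print("crown",cc,[np.linalg.norm(R(*p,.116)-cc) for p in((485,240),(708,240),(597,138),(597,343))])
for n,p in dict(inner1=(662,205),inner2=(672,248),out2=(705,245),mid=(667,222)).items():
    v=R(*p,.116)-cc;print(n,np.hypot(*v[:2]),np.degrees(np.arctan2(v[1],v[0])))
for p in((697,275),(718,305)):
    q=R(*p,.077);print("mark",q,q-cc)
nc=R(610,180,.076);print("nest?",nc)
s=[L(*p,.06) for p in((236,124),(101,220),(344,264),(213,347))];print("screws",np.array(s),np.mean(s,0))
E
```

```text
bar [ 0.5201619  -0.09804603  0.055     ] [0.49565778 0.00611851 0.055     ] 0.10700795824043394 [ 0.50790984 -0.04596376  0.055     ]
hinge strip [ 0.78941524 -0.05496158  0.06      ] [0.75006071 0.09717849 0.06      ] 0.1571476395680516
yaw deg 13.237818657619053
yaw deg 14.502975110238152
crown [ 0.65367383 -0.00772589  0.116     ] [np.float64(0.028419392543173008), np.float64(0.028159201642687294), np.float64(0.028220304474012768), np.float64(0.029805807594746637)]
inner1 0.01937114249734428 99.09506168575801
inner2 0.019118267133670964 61.836483105951295
out2 0.02741669868223579 65.68329965703046
mid 0.018566419446639094 84.48220877951756
mark [0.69171609 0.00231635 0.077     ] [ 0.03804226  0.01004224 -0.039     ]
mark [0.70281319 0.00427014 0.077     ] [ 0.04913935  0.01199604 -0.039     ]
nest? [ 0.65585508 -0.00929225  0.076     ]
screws [[ 0.58677454  0.03509602  0.06      ]
 [ 0.61723837 -0.08229397  0.06      ]
 [ 0.71378315  0.06817024  0.06      ]
 [ 0.74411248 -0.0493174   0.06      ]] [ 0.66547714 -0.00708628  0.06      ]
```

Nest axis is at about (0.654,-0.0085) with table yaw 14.3°. The notch is at about 82°, so the piston needs about -67.5°. I'll grip across 170°/350°, so the fingers sweep clear of the notch and the pointer.

Call:
move_arm:
  commands:
    - {"hand":-1,"xyz":[0.0142,-0.0132,-0.02],"roll":-0.229}
    - {"hand":-1,"xyz":[0.0142,-0.0132,-0.02],"roll":-0.229}
    - {"hand":-1,"xyz":[0.0142,-0.0132,-0.02],"roll":-0.229}
    - {"hand":-1,"xyz":[0.0142,-0.0132,-0.02],"roll":-0.229}
    - {"hand":-1,"xyz":[0.0142,-0.0132,-0.02],"roll":-0.229}
    - {"hand":-1,"xyz":[0.0142,-0.0132,-0.02],"roll":-0.229}
    - {"hand":-1,"xyz":[0.0142,-0.0132,-0.02],"roll":-0.229}
    - {"hand":-1,"xyz":[0.0142,-0.0132,-0.02],"roll":-0.229}

```text
time: 2.15
tcp_pos: [0.6224, 0.0236, 0.2214]
tcp_rot: [-0.001, 0.601, 0.799, -0.0]
force: [0.5, -0.1, 0.4]
finger_gap: 0.0857
grip_force: 0.0
```

Call:
move_arm:
  commands:
    - {"hand":-1,"xyz":[0.0142,-0.0132,-0.02],"roll":-0.229}
    - {"hand":-1,"xyz":[0.0142,-0.0132,-0.02],"roll":-0.229}
    - {"hand":-1,"xyz":[0.0142,-0.0132,-0.02],"roll":-0.229}
    - {"hand":-1,"xyz":[0.0142,-0.0132,-0.02],"roll":-0.229}
    - {"hand":-1,"xyz":[0,0,0],"roll":0}
    - {"hand":-1,"xyz":[0,0,0],"roll":0}
    - {"hand":-1,"xyz":[0,0,0],"roll":0}

```text
time: 2.73
tcp_pos: [0.651, -0.0029, 0.1827]
tcp_rot: [-0.0, 0.764, 0.645, 0.0]
force: [0.2, -0.5, -0.1]
finger_gap: 0.086
grip_force: 0.0
```

Run:
```python
from h import *
s=monitor.get_state();q=s["tcp_rot"];print(s["time"],s["tcp_pos"],q,s["qpos"][5],"tool y deg",np.degrees(2*np.arctan2(q[2],q[1]))-90)
c=calibration("wrist")
a=camera("wrist");cv2.imwrite("pics/w2.png",a)
for X in([.654,-.0085,.116],[.6976,.0026,.076],[.508,-.046,.055]):print(proj(c,X))
```

```text
2.7333 [ 0.65102103 -0.00289777  0.18269373] [-6.77268349e-05  7.63900797e-01  6.45333672e-01  1.42156117e-04] 0.045583408240828835 tool y deg -9.618603549919314
[327.42752362 210.37919633]
[372.1264901  176.73148534]
[195.2829865  246.30620019]
```

View pics/w2.png

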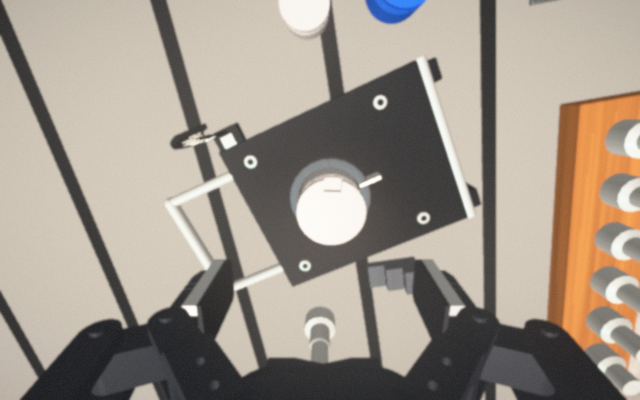

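The crown is centred at about (331,211) and the notch middle at about (332.5,185). The mark runs (361,187)–(381,177). This gives a refined measurement.

Run:
```python
from h import *
c=calibration("wrist")
a=cv2.imread("pics/w2.png");g=cv2.cvtColor(a,cv2.COLOR_BGR2GRAY)
m=(g>195).astype(np.uint8);m[:, :285]=0;m[:,385:]=0;m[:165]=0;m[260:]=0
m=cv2.morphologyEx(m,cv2.MORPH_OPEN,np.ones((9,9)))
k=max(cv2.findContours(m,0,2)[0],key=cv2.contourArea);e=cv2.fitEllipse(cv2.convexHull(k));print(e)
cc=ray(c,*e[0],.116);print("crown",cc)
for u,v in((332.5,185),(324,190),(341,190)):
    d=ray(c,u,v,.116)-cc;print(np.hypot(*d[:2]),np.degrees(np.arctan2(d[1],d[0])))
p,q=ray(c,361,187,.076),ray(c,381,177,.076);d=q-p;print(p,q,np.degrees(np.arctan2(d[1],d[0])))
b1,b2=ray(c,168,204,.055),ray(c,238,286,.055);print("bar",b1,b2,(b1+b2)/2,np.linalg.norm(b1-b2))
```

```text
((330.98089599609375, 210.95028686523438), (67.41400909423828, 69.50100708007812), 69.1842269897461)
crown [ 0.65696187 -0.00969277  0.116     ]
0.021606091215086862 77.60110982940598
0.01840259204418712 98.15677873140818
0.01915044757834734 56.40830701153692
[ 0.6866755  -0.00551108  0.076     ] [0.70585044 0.00075336 0.076     ] 18.092193796968864
bar [0.49481517 0.00367585 0.055     ] [ 0.54031948 -0.10041903  0.055     ] [ 0.51756732 -0.04837159  0.055     ] 0.11360627141369663
```

Call:
move_arm:
  commands:
    - {"hand":-1,"xyz":[0.01,-0.012,-0.03],"roll":0}
    - {"hand":-1,"xyz":[0,0,-0.03],"roll":0}
    - {"hand":-1,"xyz":[0,0,-0.03],"roll":0}
    - {"hand":-1,"xyz":[0,0,-0.03],"roll":0}
    - {"hand":-1,"xyz":[0,0,-0.03],"roll":0}
    - {"hand":-1,"xyz":[0,0,-0.03],"roll":0}
    - {"hand":-1,"xyz":[0,0,0],"roll":0}
    - {"hand":-1,"xyz":[0,0,0],"roll":0}
  newtons: 25

```text
time: 3.45
tcp_pos: [0.6561, -0.0094, 0.0925]
tcp_rot: [-0.0, 0.765, 0.644, -0.0]
force: [0.7, -0.9, 0.1]
finger_gap: 0.0849
grip_force: 0.0
```

Call:
move_arm:
  commands:
    - {"hand":0,"xyz":[0,0,0],"roll":0}
    - {"hand":0.2,"xyz":[0,0,0],"roll":0}
    - {"hand":0.5,"xyz":[0,0,0],"roll":0}
    - {"hand":0.5,"xyz":[0,0,0],"roll":0}
    - {"hand":0.5,"xyz":[0,0,0],"roll":0}
    - {"hand":0.5,"xyz":[0,0,0],"roll":0}
  newtons: 25

```text
time: 3.95
tcp_pos: [0.6565, -0.01, 0.0924]
tcp_rot: [0.0, 0.765, 0.644, 0.0]
force: [0.3, -0.2, -0.4]
finger_gap: 0.0212
grip_force: 0.0
```

The gap of 21 mm with no grip force means the piston isn't between the pads. I'll look.

Run:
```python
from h import *
s=monitor.get_state();print(s)
w=camera("wrist");sd=camera("side");c=calibration("side")
u,v=proj(c,s["tcp_pos"]).astype(int);print(u,v)
cv2.imwrite("pics/p3.png",np.hstack([cv2.resize(w,(400,250)),cv2.resize(sd[v-80:v+45,u-100:u+100],(400,250),interpolation=2)]))
```

```text
{'time': 3.95, 'qpos': array([-1.31830220e-01,  6.76675941e-01,  1.27555613e+00,  8.02784342e-06,
        1.18889875e+00,  4.01028435e-02]), 'joint_vel': array([ 0.00062388,  0.0041653 ,  0.00318903,  0.00051319, -0.00050733,
        0.00106518]), 'tau': array([ 1.89133891e-02, -5.87064421e+01, -2.36580509e+01,  7.75741373e-04,
       -7.01624231e-04, -1.28388449e-03]), 'tcp_pos': array([ 0.65653532, -0.00998482,  0.09239771]), 'tcp_rot': array([1.68085505e-04, 7.65209159e-01, 6.43781710e-01, 1.58375907e-04]), 'force': array([ 0.25738245, -0.1876854 , -0.41281527]), 'wrist_torque': array([ 3.16753730e-02, -6.68095300e-03, -7.92336269e-05]), 'grip_force': 0.0, 'finger_gap': 0.02121631097510598}
322 203
```

View pics/p3.png

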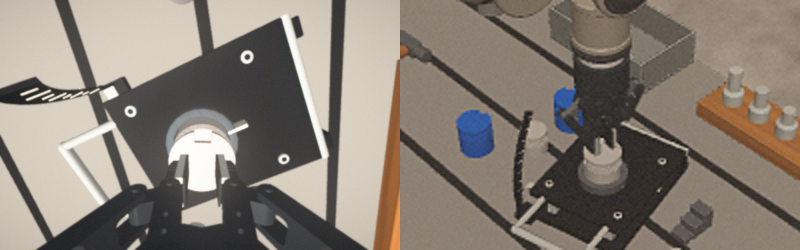

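Run:
```python
from h import *
s=monitor.get_state();t=s["tcp_pos"]
w=calibration("wrist");sd=calibration("side")
for dz in(.06,.04,.02,0,-.008,-.02):
    p=t+[0,0,dz];a=proj(w,p)/1.6;b=(proj(sd,p)-[222,123])*2+[400,0];print(dz,a.round(),b.round())
for z in(.116,.096,.076):
    p=[.656,-.009,z];print(z,(proj(w,p)/1.6).round(),((proj(sd,p)-[222,123])*2+[400,0]).round())
i=cv2.imread("pics/p3.png")
cv2.imwrite("pics/p3z.png",np.hstack([cv2.resize(i[100:220,140:260],(400,400),interpolation=2),cv2.resize(i[80:200,540:660],(400,400),interpolation=2)]))
```

```text
0.06 [202. 188.] [601. 132.]
0.04 [202. 172.] [601. 142.]
0.02 [202. 160.] [602. 152.]
0 [202. 150.] [602. 162.]
-0.008 [202. 146.] [602. 165.]
-0.02 [202. 142.] [602. 171.]
0.116 [201. 161.] [601. 150.]
0.096 [201. 151.] [601. 159.]
0.076 [201. 142.] [601. 169.]
```

View pics/p3z.png

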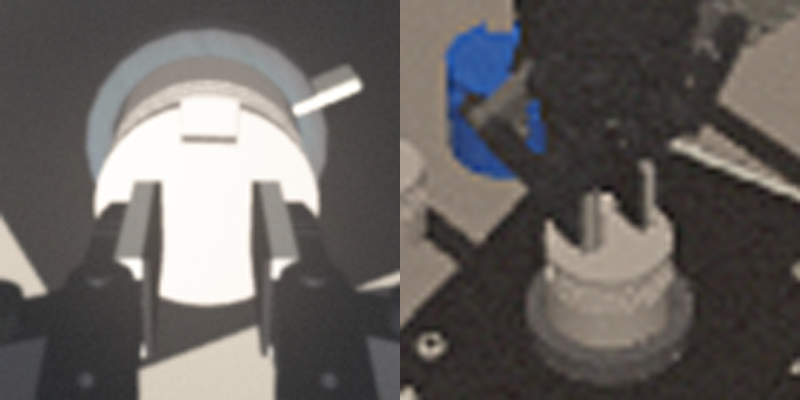

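The zoom shows the tips closed just above the crown, at about TCP +20 mm, so they sit farther back than I assumed. I'll reopen, go 20 mm lower and close again.

Call:
move_arm:
  commands:
    - {"hand":-1,"xyz":[0,0,0.02],"roll":0}
    - {"hand":-1,"xyz":[0,0,0],"roll":0}
    - {"hand":-1,"xyz":[0,0,0],"roll":0}
    - {"hand":-1,"xyz":[0,0,0],"roll":0}
    - {"hand":-1,"xyz":[0,0,0],"roll":0}
    - {"hand":-1,"xyz":[0,0,0],"roll":0}
    - {"hand":-1,"xyz":[0,0,-0.02],"roll":0}

```text
time: 4.63
tcp_pos: [0.6577, -0.0101, 0.0937]
tcp_rot: [0.001, 0.765, 0.644, 0.001]
force: [0.3, -0.3, 1.5]
finger_gap: 0.0854
grip_force: 0.0
```

Call:
move_arm:
  commands:
    - {"hand":-1,"xyz":[0,0,-0.01],"roll":0}
    - {"hand":-1,"xyz":[0,0,-0.01],"roll":0}
    - {"hand":-1,"xyz":[0,0,-0.01],"roll":0}
    - {"hand":-1,"xyz":[0,0,-0.01],"roll":0}
    - {"hand":-1,"xyz":[0,0,0],"roll":0}

```text
time: 5.05
tcp_pos: [0.6557, -0.0099, 0.0705]
tcp_rot: [-0.001, 0.765, 0.644, -0.001]
force: [0.1, -0.8, -0.3]
finger_gap: 0.0856
grip_force: 0.0
```

Call:
move_arm:
  commands:
    - {"hand":0,"xyz":[0,0,0],"roll":0}
    - {"hand":0,"xyz":[0,0,0],"roll":0}
    - {"hand":0,"xyz":[0,0,0],"roll":0}
    - {"hand":0,"xyz":[0,0,0],"roll":0}

```text
time: 5.38
tcp_pos: [0.6567, -0.01, 0.0728]
tcp_rot: [0.0, 0.765, 0.644, 0.0]
force: [-1.8, -0.6, 2.4]
finger_gap: 0.0549
grip_force: 27.0
```

Gripped: the gap is 55 mm at 27 N. Now turning by about -65°.

Call:
move_arm:
  commands:
    - {"hand":0,"xyz":[0,0,0],"roll":-0.19}
    - {"hand":0,"xyz":[0,0,0],"roll":-0.19}
    - {"hand":0,"xyz":[0,0,0],"roll":-0.19}
    - {"hand":0,"xyz":[0,0,0],"roll":-0.19}
    - {"hand":0,"xyz":[0,0,0],"roll":-0.19}
    - {"hand":0,"xyz":[0,0,0],"roll":-0.19}
    - {"hand":0,"xyz":[0,0,0],"roll":-0.19}
    - {"hand":0,"xyz":[0,0,0],"roll":-0.19}

```text
time: 6.05
tcp_pos: [0.6569, -0.01, 0.0727]
tcp_rot: [0.0, 0.95, 0.312, 0.001]
force: [0.7, 0.4, 1.6]
finger_gap: 0.0549
grip_force: 27.0
```

Call:
move_arm:
  commands:
    - {"hand":0,"xyz":[0,0,0],"roll":-0.19}
    - {"hand":0,"xyz":[0,0,0],"roll":-0.19}
    - {"hand":0,"xyz":[0,0,0],"roll":-0.19}
    - {"hand":0,"xyz":[0,0,0],"roll":-0.19}
    - {"hand":0,"xyz":[0,0,0],"roll":0}
    - {"hand":0,"xyz":[0,0,0],"roll":0}

```text
time: 6.55
tcp_pos: [0.6569, -0.0101, 0.0727]
tcp_rot: [0.0, 0.991, 0.13, 0.001]
force: [-0.6, 0.0, 2.4]
finger_gap: 0.055
grip_force: 27.1
```

Run:
```python
from h import *
s=monitor.get_state();q=s["tcp_rot"];print(s["tcp_pos"],"tool y deg",np.degrees(2*np.arctan2(q[2],q[1]))-90,s["force"],s["finger_gap"])
c=calibration("wrist");print(proj(c,[.656,-.009,.116]))
a=camera("wrist");cv2.imwrite("pics/w4.png",a)
u,v=proj(c,[.656,-.009,.116]).astype(int)
x0,y0=u-90,v-90
print(x0,y0)
cv2.imwrite("pics/w4c.png",cv2.resize(a[y0:y0+150,x0:x0+180],None,fx=4,fy=4,interpolation=2))
```

```text
[ 0.65687973 -0.01007343  0.07273672] tool y deg -75.01384172598927 [-0.5692869   0.00314224  2.37519083] 0.05497048565037111
[319.55559708 281.02962652]
229 191
```

View pics/w4c.png

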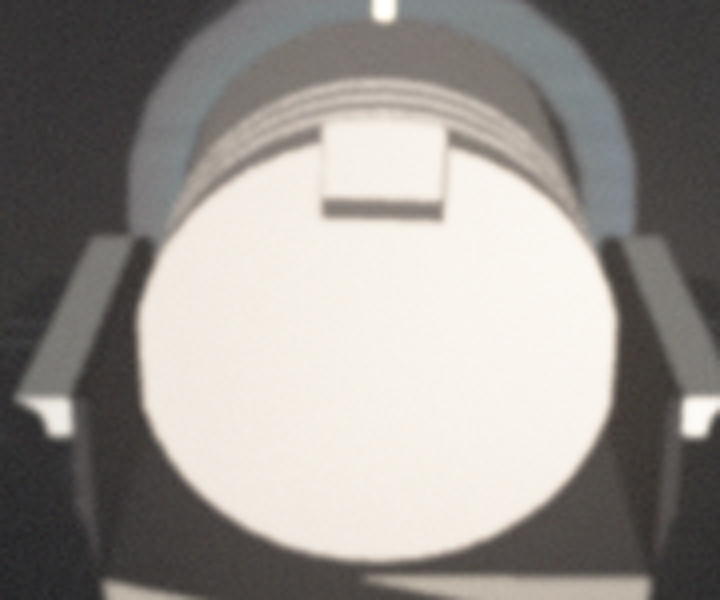

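The notch (x≈384) lines up with the index line (x≈384), and the crown centre is at x≈377, so it is clocked within about 1–2°. Now opening, waiting, then checking numerically.

Call:
move_arm:
  commands:
    - {"hand":-0.4,"xyz":[0,0,0],"roll":0}
    - {"hand":-1,"xyz":[0,0,0],"roll":0}
    - {"hand":-1,"xyz":[0,0,0],"roll":0}
    - {"hand":-1,"xyz":[0,0,0],"roll":0}
    - {"hand":-1,"xyz":[0,0,0],"roll":0}
    - {"hand":-1,"xyz":[0,0,0],"roll":0}
    - {"hand":-1,"xyz":[0,0,0],"roll":0}

```text
time: 7.18
tcp_pos: [0.6564, -0.01, 0.072]
tcp_rot: [0.0, 0.992, 0.129, -0.0]
force: [-0.5, 0.2, -0.9]
finger_gap: 0.0855
grip_force: 0.0
```

Run:
```python
from h import *
s=monitor.get_state();print(s["tcp_pos"],s["force"],s["finger_gap"],s["grip_force"])
b=cv2.cvtColor(camera("wrist"),6);a=cv2.cvtColor(cv2.imread("pics/w4.png"),6)
cv2.imwrite("pics/w5.png",b)
# notch step shadow ~ crop (322..443, 200..218)/4 + (229,191): template match
T=a[232:252,300:350];r=cv2.matchTemplate(b[215:270,280:370],T,cv2.TM_CCOEFF_NORMED);_,m,_,l=cv2.minMaxLoc(r);print("notch shift px",l[0]-20,l[1]-17,m)
```

```text
[ 0.656394   -0.00995901  0.0720222 ] [-0.46126905  0.17523701 -0.91018451] 0.08553416799077448 0.0
notch shift px 0 0 0.9956675171852112
```

The piston is released and the notch hasn't moved. Now rising, then over to the bar at (0.508,-0.046), turning +89° so the jaws close across the bar.

Call:
move_arm:
  commands:
    - {"hand":-1,"xyz":[0,0,0.03],"roll":0}
    - {"hand":-1,"xyz":[0,0,0.06],"roll":0}
    - {"hand":-1,"xyz":[0,0,0.07],"roll":0}
    - {"hand":-1,"xyz":[0,0,0.07],"roll":0}
    - {"hand":-1,"xyz":[-0.02,-0.005,0.03],"roll":0.23}
    - {"hand":-1,"xyz":[-0.023,-0.0056,0],"roll":0.24}
    - {"hand":-1,"xyz":[-0.023,-0.0056,0],"roll":0.24}
    - {"hand":-1,"xyz":[-0.023,-0.0056,0],"roll":0.24}

```text
time: 7.9
tcp_pos: [0.6115, -0.021, 0.2026]
tcp_rot: [0.0, 0.932, 0.362, 0.0]
force: [0.5, 0.4, -1.0]
finger_gap: 0.0855
grip_force: 0.0
```

Call:
move_arm:
  commands:
    - {"hand":-1,"xyz":[-0.023,-0.0056,0],"roll":0.24}
    - {"hand":-1,"xyz":[-0.023,-0.0056,0],"roll":0.24}
    - {"hand":-1,"xyz":[-0.023,-0.0056,0],"roll":0.24}
    - {"hand":-1,"xyz":[-0.023,-0.0056,0],"roll":0.24}
    - {"hand":-1,"xyz":[-0.023,-0.0056,0],"roll":0.24}
    - {"hand":-1,"xyz":[-0.023,-0.0056,0],"roll":0.24}
    - {"hand":-1,"xyz":[-0.023,-0.0056,0],"roll":0.24}
    - {"hand":-1,"xyz":[-0.023,-0.0056,0],"roll":0.24}

```text
time: 8.57
tcp_pos: [0.5193, -0.0434, 0.2022]
tcp_rot: [0.0, 0.66, 0.751, 0.0]
force: [-0.1, 0.6, -0.1]
finger_gap: 0.0853
grip_force: 0.0
```

Call:
move_arm:
  commands:
    - {"hand":-1,"xyz":[-0.023,-0.0056,0],"roll":0.24}
    - {"hand":-1,"xyz":[0,0,0],"roll":0}
    - {"hand":-1,"xyz":[0,0,0],"roll":0}

```text
time: 8.82
tcp_pos: [0.5086, -0.0462, 0.2025]
tcp_rot: [0.0, 0.618, 0.786, 0.0]
force: [0.2, -0.0, 0.7]
finger_gap: 0.0855
grip_force: 0.0
```

Run:
```python
from h import *
s=monitor.get_state();q=s["tcp_rot"];print(s["tcp_pos"],"tool y deg",np.degrees(2*np.arctan2(q[2],q[1]))-90)
c=calibration("wrist");a=camera("wrist");cv2.imwrite("pics/w6.png",a)
n=np.array([np.cos(.25),np.sin(.25),0]);
g=cv2.cvtColor(a,6)
# scan across the bar at several positions along it
t=np.array([-n[1],n[0],0])
for k in(-.03,-.015,0,.015,.03):
    pr=[]
    D=np.arange(-.03,.0301,.001)
    for d in D:
        u,v=proj(c,np.array([.508,-.046,.055])+k*t+d*n);pr.append(cv2.getRectSubPix(g,(1,1),(float(u),float(v)))[0,0])
    pr=np.array(pr,int);print(k,pr[::2])
```

```text
[ 0.50860543 -0.04615601  0.20253336] tool y deg 13.687522754713285
-0.03 [191 190 191 189 188 192 189 189 191 190 189 176 114 135 217 240 239 227
 195 168 184 189 189 189 189 190 189 189 190 189 190]
-0.015 [188 190 190 190 190 189 190 190 189 192 190 189 189 199 226 240 240 228
 195 132 109 166 188 189 191 188 190 189 190 189 188]
0 [190 189 190 190 189 192 191 188 190 190 190 190 191 200 228 242 240 226
 194 131  80  73 107 171 189 189 190 190 190 189 190]
0.015 [188 190 190 191 190 190 189 189 191 189 190 190 187 195 227 240 239 225
 193 129  80  72  73  75 111 173 189 188 188 189 188]
0.03 [189 189 189 190 189 189 188 189 189 190 189 191 191 197 228 240 238 225
 191 130  81  71  73  72  73  75 121 177 187 188 188]
```

The bar lies within 1 mm of the expected line, and the yaw is right. Descending.

Call:
move_arm:
  commands:
    - {"hand":-1,"xyz":[0,0,-0.04],"roll":0.02}
    - {"hand":-1,"xyz":[0,0,-0.06],"roll":0}
    - {"hand":-1,"xyz":[0,0,-0.06],"roll":0}
    - {"hand":-1,"xyz":[0,0,-0.06],"roll":0}
    - {"hand":-1,"xyz":[0,0,-0.05],"roll":0}
    - {"hand":-1,"xyz":[0,0,-0.04],"roll":0}
    - {"hand":-1,"xyz":[0,0,-0.02],"roll":0}
    - {"hand":-1,"xyz":[0,0,0],"roll":0}

```text
time: 9.53
tcp_pos: [0.5076, -0.0456, 0.035]
tcp_rot: [-0.002, 0.613, 0.79, -0.001]
force: [-0.0, 0.5, -0.2]
finger_gap: 0.0856
grip_force: 0.0
```

Call:
move_arm:
  commands:
    - {"hand":0,"xyz":[0,0,0],"roll":0}
    - {"hand":0.5,"xyz":[0,0,0],"roll":0}
    - {"hand":0.9,"xyz":[0,0,0],"roll":0}
    - {"hand":0.9,"xyz":[0,0,0],"roll":0}
    - {"hand":0.9,"xyz":[0,0,0],"roll":0}
    - {"hand":0.9,"xyz":[0,0,0],"roll":0}
  newtons: 50

```text
time: 10.03
tcp_pos: [0.5087, -0.0462, 0.0377]
tcp_rot: [0.001, 0.612, 0.791, 0.0]
force: [1.2, -0.7, 0.3]
finger_gap: 0.0124
grip_force: 0.0
```

Call:
move_arm:
  commands:
    - {"hand":0.9,"xyz":[0,0,0],"roll":0}
    - {"hand":0.9,"xyz":[0,0,0],"roll":0}
    - {"hand":0.9,"xyz":[0,0,0],"roll":0}

```text
time: 10.28
tcp_pos: [0.5085, -0.0461, 0.0372]
tcp_rot: [0.0, 0.612, 0.791, 0.0]
force: [0.3, -0.5, -0.6]
finger_gap: 0.0039
grip_force: 0.0
```

The fingers closed above the bar, showing the same offset as at the piston: the tips end about 25 mm higher than nominal. Reopening and going 24 mm lower, watching the force.

Call:
move_arm:
  commands:
    - {"hand":-1,"xyz":[0,0,0.01],"roll":0}
    - {"hand":-1,"xyz":[0,0,0],"roll":0}
    - {"hand":-1,"xyz":[0,0,0],"roll":0}
    - {"hand":-1,"xyz":[0,0,0],"roll":0}
    - {"hand":-1,"xyz":[0,0,0],"roll":0}
    - {"hand":-1,"xyz":[0,0,0],"roll":0}
    - {"hand":-1,"xyz":[0,0,0],"roll":0}
    - {"hand":-1,"xyz":[0,0,-0.02],"roll":0}

```text
time: 10.95
tcp_pos: [0.5097, -0.0463, 0.0332]
tcp_rot: [0.002, 0.612, 0.791, 0.001]
force: [0.1, -0.4, 0.1]
finger_gap: 0.0852
grip_force: 0.0
```

Call:
move_arm:
  commands:
    - {"hand":-1,"xyz":[0,0,-0.01],"roll":0}
    - {"hand":-1,"xyz":[0,0,-0.01],"roll":0}
    - {"hand":-1,"xyz":[0,0,-0.01],"roll":0}
    - {"hand":-1,"xyz":[0,0,0],"roll":0}

```text
time: 11.28
tcp_pos: [0.5076, -0.0459, 0.0157]
tcp_rot: [-0.001, 0.612, 0.791, -0.0]
force: [0.6, -0.1, -0.5]
finger_gap: 0.0853
grip_force: 0.0
```

Call:
move_arm:
  commands:
    - {"hand":-1,"xyz":[0,0,-0.008],"roll":0}
    - {"hand":-1,"xyz":[0,0,0],"roll":0}
    - {"hand":-1,"xyz":[0,0,0],"roll":0}

```text
time: 11.53
tcp_pos: [0.5084, -0.0461, 0.013]
tcp_rot: [-0.0, 0.612, 0.791, -0.0]
force: [-1.3, 0.4, 0.2]
finger_gap: 0.0854
grip_force: 0.0
```

Run:
```python
from h import *
s=monitor.get_state();t=s["tcp_pos"];print(t,s["force"],s["finger_gap"])
sd=camera("side");c=calibration("side");w=camera("wrist")
u,v=proj(c,t).astype(int);print(u,v)
cv2.imwrite("pics/p7.png",np.hstack([cv2.resize(w,(400,250)),cv2.resize(sd[v-65:v+35,u-80:u+80],(400,250),interpolation=2)]))
for z in(t[2]-.008,t[2],.055):print((2.5*(proj(c,[t[0],t[1],z])-[u-80,v-65])+[400,0]).round())
```

```text
[ 0.50841347 -0.04605202  0.01300845] [-1.31134976  0.41799708  0.17924256] 0.08544549623308473
294 254
[601. 169.]
[601. 164.]
[599. 141.]
```

View pics/p7.png

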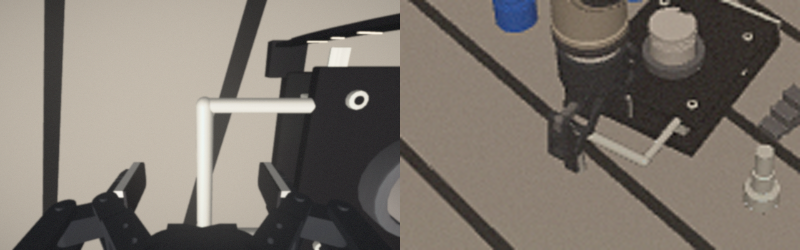

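The jaws straddle the bar (10th picture): pads at (130,180) and (272,180) either side of the bar in the wrist view, and clear of the plate. Closing.

Call:
move_arm:
  commands:
    - {"hand":0,"xyz":[0,0,0],"roll":0}
    - {"hand":0.5,"xyz":[0,0,0],"roll":0}
    - {"hand":0.9,"xyz":[0,0,0],"roll":0}
    - {"hand":0.9,"xyz":[0,0,0],"roll":0}
    - {"hand":0.9,"xyz":[0,0,0],"roll":0}
    - {"hand":0.9,"xyz":[0,0,0],"roll":0}
    - {"hand":0.9,"xyz":[0,0,0],"roll":0}
    - {"hand":0.9,"xyz":[0,0,0],"roll":0}
  newtons: 50

```text
time: 12.3
tcp_pos: [0.5105, -0.0457, 0.0135]
tcp_rot: [0.002, 0.612, 0.791, 0.001]
force: [6.5, 3.5, -2.9]
finger_gap: 0.0102
grip_force: 48.8
```

Gripped on the bar at 49 N. Raising along the hinge arc (radius 270 mm).

Call:
move_arm:
  commands:
    - {"hand":0.9,"xyz":[0.0006,0.0002,0.0118],"roll":0}
    - {"hand":0.9,"xyz":[0.0006,0.0002,0.0118],"roll":0}
    - {"hand":0.9,"xyz":[0.0006,0.0002,0.0118],"roll":0}
    - {"hand":0.9,"xyz":[0.0006,0.0002,0.0118],"roll":0}
    - {"hand":0.9,"xyz":[0.0006,0.0002,0.0118],"roll":0}
    - {"hand":0.9,"xyz":[0,0,0],"roll":0}
    - {"hand":0.9,"xyz":[0,0,0],"roll":0}

```text
time: 12.88
tcp_pos: [0.512, -0.0454, 0.0429]
tcp_rot: [0.002, 0.612, 0.791, 0.001]
force: [7.6, 1.7, -5.8]
finger_gap: 0.0101
grip_force: 48.7
```

```bash
cat > ang.py <<'E'
from h import *
from scipy.optimize import minimize_scalar
# tilt from the bright bar/arm ends: match of rendered screw/bar outline in side view is overkill; use bar profile in top view
s=monitor.get_state();print(s["time"],s["tcp_pos"],s["force"],s["finger_gap"],s["grip_force"])
n=np.array([.969,.247,0]);t=np.array([-.247,.969,0]);H=np.array([.508,-.046,.055])+.27*n
def P(phi,a,b,h):  # a: distance from hinge towards the bar, b: along the bar, h: above the mid-plane
    return H-n*(a*np.cos(phi)-h*np.sin(phi))+t*b+np.array([0,0,a*np.sin(phi)+h*np.cos(phi)])
for nm in("top","side"):
    c=calibration(nm);g=cv2.GaussianBlur(cv2.cvtColor(camera(nm),6),(3,3),0).astype(np.float32)
    best=[]
    for d in np.arange(-3,32,.5):
        sc=[]
        pts=[(.27,b) for b in np.r_[-.05:-.025:6j,.025:.05:6j]]+[(a,b) for a in np.r_[.21:.265:8j] for b in(-.05,.05)]
        for a,b in pts:
            u,v=proj(c,P(np.radians(d),a,b,.005));sc.append(cv2.getRectSubPix(g,(1,1),(float(u),float(v)))[0,0])
        best.append((np.mean(sc),d))
    print(nm,[(round(float(m),0),float(x)) for m,x in sorted(best)[::-1][:4]])
E
python3 ang.py
```

```text
12.8833 [ 0.51199341 -0.04536886  0.04294916] [ 7.62480388  1.70461376 -5.78765902] 0.010080972610408594 48.726845383644104
top [(109.0, -2.0), (109.0, -1.5), (109.0, -1.0), (109.0, -0.5)]
side [(115.0, 31.5), (114.0, 31.0), (113.0, 30.5), (111.0, 30.0)]
```

The vertical load of about -5.8 N shows that the plate is carried. Continuing the arc.

Call:
move_arm:
  commands:
    - {"hand":0.9,"xyz":[0.0019,0.0005,0.0116],"roll":0}
    - {"hand":0.9,"xyz":[0.0019,0.0005,0.0116],"roll":0}
    - {"hand":0.9,"xyz":[0.0019,0.0005,0.0116],"roll":0}
    - {"hand":0.9,"xyz":[0.0019,0.0005,0.0116],"roll":0}
    - {"hand":0.9,"xyz":[0.0019,0.0005,0.0116],"roll":0}

```text
time: 13.4
tcp_pos: [0.5164, -0.0442, 0.0716]
tcp_rot: [0.001, 0.612, 0.791, 0.001]
force: [6.3, 1.5, -5.5]
finger_gap: 0.0102
grip_force: 48.7
```

Call:
move_arm:
  commands:
    - {"hand":0.9,"xyz":[0.0031,0.0008,0.0113],"roll":0}
    - {"hand":0.9,"xyz":[0.0031,0.0008,0.0113],"roll":0}
    - {"hand":0.9,"xyz":[0.0031,0.0008,0.0113],"roll":0}
    - {"hand":0.9,"xyz":[0.0031,0.0008,0.0113],"roll":0}
    - {"hand":0.9,"xyz":[0.0031,0.0008,0.0113],"roll":0}

```text
time: 13.82
tcp_pos: [0.5235, -0.0423, 0.0996]
tcp_rot: [0.001, 0.612, 0.791, 0.001]
force: [7.3, 0.5, -7.5]
finger_gap: 0.0101
grip_force: 48.5
```

Call:
move_arm:
  commands:
    - {"hand":0.9,"xyz":[0.0043,0.0011,0.0109],"roll":0}
    - {"hand":0.9,"xyz":[0.0043,0.0011,0.0109],"roll":0}
    - {"hand":0.9,"xyz":[0.0043,0.0011,0.0109],"roll":0}
    - {"hand":0.9,"xyz":[0.0043,0.0011,0.0109],"roll":0}
    - {"hand":0.9,"xyz":[0.0043,0.0011,0.0109],"roll":0}
    - {"hand":0.9,"xyz":[0,0,0],"roll":0}
    - {"hand":0.9,"xyz":[0,0,0],"roll":0}

```text
time: 14.4
tcp_pos: [0.5337, -0.0396, 0.1273]
tcp_rot: [0.001, 0.612, 0.791, 0.0]
force: [5.5, -1.1, -6.4]
finger_gap: 0.0102
grip_force: 48.7
```

```bash
cat > ang2.py <<'E'
from h import *
s=monitor.get_state();print(s["time"],s["tcp_pos"],s["force"],s["finger_gap"],s["grip_force"],abs(s["joint_vel"]).max())
n=np.array([.969,.247,0]);t=np.array([-.247,.969,0]);H=np.array([.508,-.046,.055])+.27*n
def P(phi,a,b,h):
    return H-n*(a*np.cos(phi)-h*np.sin(phi))+t*b+np.array([0,0,a*np.sin(phi)+h*np.cos(phi)])
c=calibration("side");im=camera("side");cv2.imwrite("pics/s9.png",im);cv2.imwrite("pics/w9.png",camera("wrist"));cv2.imwrite("pics/t9.png",camera("top"))
g0=cv2.imread("pics/side0.png",0);g=cv2.cvtColor(im,6)
# each screw and the crown: patch warped by the modelled tilt about the hinge, correlated with the start picture
quad=lambda phi,a,b,h,r:np.float32([proj(c,P(phi,a+i*r,b+j*r,h)) for i,j in((-1,-1),(-1,1),(1,1),(1,-1))])
S=40;dst=np.float32([[0,0],[S,0],[S,S],[0,S]])
W=lambda im,phi,f:cv2.warpPerspective(im,cv2.getPerspectiveTransform(quad(phi,*f),dst),(S,S))
for nm,f in dict(plate_hinge=(.05,-.05,.005,.03),plate_right=(.12,-.06,.005,.02),screwR=(.19,-.06,.005,.015),crown=(.12,0,.061,.04)).items():
    T=W(g0,0,f);r=[(float(cv2.matchTemplate(W(g,np.radians(d),f),T,cv2.TM_CCOEFF_NORMED)[0,0]),float(d)) for d in np.arange(-5,36,.5)]
    print(nm,[(round(m,2),d) for m,d in sorted(r)[::-1][:4]])
E
python3 ang2.py
```

```text
14.4 [ 0.53366831 -0.03961272  0.12728687] [ 5.50034275 -1.14300431 -6.42375441] 0.010214851554572168 48.71112942695618 0.010958019630222554
plate_hinge [(0.88, 26.5), (0.88, 27.0), (0.88, 26.0), (0.86, 27.5)]
plate_right [(0.24, -4.5), (0.22, -5.0), (0.22, -4.0), (0.18, -3.5)]
screwR [(0.94, 24.5), (0.78, 25.0), (0.77, 24.0), (0.57, 23.5)]
crown [(0.67, 14.5), (0.67, 15.0), (0.67, 14.0), (0.66, 15.5)]
```

The lift of 113.8 mm gives 24.9°, and the image screw match gives 24.5°. One last numeric check of the notch.

```bash
sed 's/^c=calib.*//;s/^g0=.*//' ang2.py | sed '/^# each/,$d' > m.py
cat >> m.py <<'E'
ph=np.radians(24.8)
for nm,f in(("wrist","w9"),("side","s9"),("top","t9")):
    c=calibration(nm);im=cv2.imread(f"pics/{f}.png",0)
    q=np.float32([proj(c,P(ph,.12+i*.034,j*.034,.061)) for i,j in((-1,-1),(-1,1),(1,1),(1,-1))]);print(nm,q.round().tolist())
    R=cv2.warpPerspective(im,cv2.getPerspectiveTransform(q,np.float32([[0,0],[17,0],[17,17],[0,17]])),(18,18))
    print(R//10)
E
python3 m.py
```

```text
14.55 [ 0.53348324 -0.03968     0.12688276] [ 5.27942834 -0.73466615 -6.69426136] 0.009714741091658752 48.715821504592896 0.0014655438460100935
wrist [[659.0, 309.0], [704.0, 195.0], [636.0, 214.0], [592.0, 347.0]]
[[ 0  0  0  0  0  0  0  0  0  0  0  0  0  0  0  0  0  0]
 [ 0  0  0  0  0  0  0  0  0  0  0  0  0  0  0  0  0  0]
 [ 0  0  0  0  0  0  0  0  0  0  0  0  0  0  0  0  0  0]
 [ 0  0  0  0  0  0  0  0  0  0  0  0  0  0  0  0  0  0]
 [ 0  0  0  0  0  0  0  0  0  0  0  0  0  0  0  0  0  0]
 [ 0  0  0  0  0  0  0  0  0  0  0  0  0  0  0  0  0  0]
 [10  2  0  0  0  0  0  0  0  0  0  0  0  0  0  0  0  0]
 [11 13 22  0  0  0  0  0  0  0  0  0  0  0  0  0  0  0]
 [13 19 22 22 12  0  0  0  0  0  0  0  0  0  0  0  0  0]
 [19 21 22 22 23 23  0  0  0  0  0  0  0  0  0  0  0  0]
 [20 20 22 22 23 22 23 22  0  0  0  0  0  0  0  0  0  0]
 [20 20 22 22 23 22 23 23 23  0  0  0  0  0  0  0  0  0]
 [20 20 21 22 23 23 23 23 23 23 23  0  0  0  0  0  0  0]
 [20 20 20 22 22 23 23 23 23 23 23 23  6  0  0  0  0  0]
 [20 20 20 21 22 23 23 23 23 23 23 23 23 20  0  0  0  0]
 [20 20 20 20 21 22 23 23 23 2
[... 1634 characters left out ...]
12  7  3  2  2]
 [ 2  7 12 12 12 12 12 12 12 12 12 12 12 12 10  5  2  2]
 [ 2  9 12 12 12 12 12 12 12 12 12 12 12 12 11  6  2  2]
 [ 2  8 12 12 12 12 12 12 12 12 12 12 12 12 12  6  2  2]
 [ 2  9 12 12 12 12 12 12 12 12 12 12 12 12 12  7  3  2]
 [ 2  8 12 12 12 12 12 12 12 12 12 12 12 12 11  7  3  2]
 [ 2  6 11 12 12 12 12 12 12 12 12 12 12 12 10  7  4  3]
 [ 4  7 11 12 12 12 12 12 12 12 12 12 12 11  9  8  5  3]
 [ 5  7 11 12 12 12 12 12 12 12 12 12 11 10  8  7  6  3]
 [ 5  6 10 12 12 12 12 12 12 12 12 11 10  9  8  7  6  4]
 [ 5  5 10 12 12 12 12 12 12 12 11 11 10 10  9  6  6  4]
 [ 6  5  9 12 12 12 12 12 12 12 12 11 11  9  8  6  6  4]
 [ 6  5  8 11 12 12 12 12 12 12 12 11 11  9  7  6  6  4]]
```

In the rectified top view the notch sits between columns 5 and 10, centred on the crown on the hinge side, so it is still clocked. Handing in.

```bash
python3 -c "
from rig import sign_off
print(sign_off())"
```

```text
the job is handed in; nothing more can be done
None
```

I turned the piston until its notch faced the index line and let go of it, then raised the plate to about 25° (24.9° from the lift, 24.5° from the image); the job is handed in with the gripper holding the bar, and no verdict was returned.

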